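Find the solid roller by its weight

ROBOT

A 6-joint arm with a two-finger parallel gripper is mounted at the origin on the work surface. World frame = base frame: x ahead of the robot, y to its left, z up, the work surface at z = 0. Lengths are in m, angles in rad, forces in N, time in s.
With the tool pointing down it reaches from about 0.35 to 0.95 m from the base axis. Payload 17.4 kg.
Tool frame: the origin (TCP) lies midway between the tips of the shut fingers; the grasp point (between the pads) lies 19 mm behind it; z points along the fingers, y is the line along which they close (so a half turn about z gives the same grasp; the last joint's range is limited). The gripper opens to 93 mm and grips with 3 to 60 N. Pads are 15 mm wide; open, the fingers measure 128 mm over their backs; the gripper's body (75 mm by 188 mm) begins 65 mm behind the grasp point.
Start: joints at [-1.284, 0.116, 1.442, -0, 1.584, -0.038], TCP at [0.215, -0.64, 0.219] pointing down, gripper open.
Joint ranges: [-2.83, 2.83], [-0.83, 2.19], [0.07, 2.5], [-1.14, 4.28], [0.01, 3], [-2.97, 2.97]. Speed limits (rad/s): [1.89, 1.89, 2.22, 3.14, 3.14, 3.14].

INTERFACE

Orientations are given as a rotation vector (axis times angle).
In Python, from workcell import manip, optics gives the robot as it stands. The module is installed in compiled form; this text tells all that it offers.
- The arm moves only by the tool drive_tool, never from a script. Its argument "moves" is a list of rows, each a list of 4 numbers: the shift along the tool's x, y, z in cm, then the turn about the tool's z in rad. In form: [[x, y, z, roll], ...]. A call has 1 to 12 rows; each row is the pose to reach, as a shift and turn from the pose commanded when the call began, along the tool's axes at that moment; what a row does not reach only later rows make up. A row lasts 1/12 s, in which the tool goes at most 41.7 mm and 7.16 degrees, less where a joint would pass 70% of its speed; a pose out of reach is approached as far as the arm can. A call with a gripper value outside its range is refused whole. "hand" is the closure, from -1 (fully open) to 1 (shut), set as the call begins (left out, the last holds). The fingers move at their own pace and stop on an object; "newtons" is the grip in N (left out, the last holds). Time passes only in rows, so rows that repeat a pose let the fingers close. It gives the time, the measured TCP pose, the force, the opening and the grip force at its end, in the units of the state.
- manip.read_state(): the state, without advancing time (a new reading comes with each control period).
- optics.capture(name): name is "scene" or "side" or "wrist"; returns a dict with "pixels" (480x640x3 uint8, blue, green, red), "K" (3x3 intrinsics, pixels), "cam_to_world" (4x4, takes a point from camera to world coordinates); the wrist camera has in their place "T_tool_cam" (4x4, takes a point from camera to tool coordinates, whose origin is the TCP and whose axes are the flange's). Camera axes: x right, y down, z forward; pixel columns grow to the right and rows downward; lengths in m; the calibration is good to about 2 mm. The wrist camera is an equidistant fisheye: a pixel r from the principal point sees the ray r / f radians off the axis. A picture is of the moment at which its call begins: read the wrist's pose just before it. There is no depth.
- manip.sign_off(): hands the job in; it is judged then, once.
The state is a dict: "t": time; "q": joint angles; "joint_velocities": joint speeds; "effort": joint torques, N m; "eef_pos": TCP position; "orientation": TCP orientation; "contact_force": force on the tool from outside, world axes, zero at the start; "moment": the same for the moment, N m; "finger_gap": opening from 0.0 (shut) to 1.0 (fully open); "gripper_force": force on a finger pad.
Only numpy, scipy, OpenCV 4.12 (cv2) and the standard library are available. Lean on these libraries where they do the work, as an engineer would, in place of code of your own. Each camera call takes 0.05 s, during which the arm holds its last target. There are 200 camera calls.

TASK

Three identical-looking tall steel rollers stand on the bench; two are hollow and one is solid, so it is clearly heavier in the grip. Lift them to feel which is the solid one and stand it upright in the empty shallow grey tray; leave the two hollow ones standing upright on the bench, outside the tray.

Things in the scene. Friction and masses are not known exactly. Their poses are not given: they have to be found in the camera images.
- roller_a: upright turned roller of dark steel, a plain cylinder 40 mm in diameter and 70 mm tall with two shallow grooves round it, standing on the bench; one of three that look exactly alike, and any of them may be the solid one: a solid roller weighs about 0.7 kg, a hollow one about 0.2 kg (each up to 15% more or less). Origin at the centre of its underside, z up along its axis
- roller_b: upright turned roller of dark steel, a plain cylinder 40 mm in diameter and 70 mm tall with two shallow grooves round it, standing on the bench; one of three that look exactly alike, and any of them may be the solid one: a solid roller weighs about 0.7 kg, a hollow one about 0.2 kg (each up to 15% more or less). Origin at the centre of its underside, z up along its axis
- roller_c: upright turned roller of dark steel, a plain cylinder 40 mm in diameter and 70 mm tall with two shallow grooves round it, standing on the bench; one of three that look exactly alike, and any of them may be the solid one: a solid roller weighs about 0.7 kg, a hollow one about 0.2 kg (each up to 15% more or less). Origin at the centre of its underside, z up along its axis
- tray: empty shallow square tray of grey plastic, fixed to the bench, 160 x 160 mm outside and 25 mm high with 5 mm walls and a 5 mm floor, left or right of the rollers. Origin at the centre of its underside, x and y along its sides, z up
Things that resemble listed ones, but are neither listed nor needed, are in the scene too. Leave any green look-alike of the roller_a alone.

How it is judged:
At the end, for the whole second after the job is handed in: One roller stands on the tray's floor (underside below 12 mm), within 62 mm of its centre along each side, pressing with over 4 N (only the solid one does); the others stand on the bench (within 10 mm), over 85 mm from the tray's centre; all upright within 10 degrees, at rest (((x of roller_a in the frame of tray between -0.062 and 0.062 m and y of roller_a in the frame of tray between -0.062 and 0.062 m and z of roller_a in the frame of tray between 0 and 0.012 m and contact force between roller_a and tray above 4 N and height (world z) of roller_b between -0.01 and 0.01 m and horizontal distance between each of roller_b, roller_c and tray above 0.085 m and height (world z) of roller_c between -0.01 and 0.01 m) or (x of roller_b in the frame of tray between -0.062 and 0.062 m and y of roller_b in the frame of tray between -0.062 and 0.062 m and z of roller_b in the frame of tray between 0 and 0.012 m and contact force between roller_b and tray above 4 N and height (world z) of roller_a between -0.01 and 0.01 m and horizontal distance between each of roller_a, roller_c and tray above 0.085 m and height (world z) of roller_c between -0.01 and 0.01 m) or (x of roller_c in the frame of tray between -0.062 and 0.062 m and y of roller_c in the frame of tray between -0.062 and 0.062 m and z of roller_c in the frame of tray between 0 and 0.012 m and contact force between roller_c and tray above 4 N and height (world z) of roller_a between -0.01 and 0.01 m and horizontal distance between each of roller_a, roller_b and tray above 0.085 m and height (world z) of roller_b between -0.01 and 0.01 m)) and angle between each of roller_a, roller_b, roller_c's own z axis and vertical below 0.17 rad and linear speed of each of roller_a, roller_b, roller_c below 0.02 m/s); the robot touches nothing.
It also fails if it takes over 67 s, if anything falls off the work surface, if the arm or the gripper's body presses on something with over 40 N, if the wrist force passes 120 N, or if a joint passes its speed limit or range.

## Working session

There is one attempt and no reset: what is moved stays moved. The work goes in short steps, Python scripts to look and compute and a tool call to move; the robot and the scene stay as the last step left them, time stands still between calls to the robot, and variables do not carry over. Pictures are saved under pics/ and viewed, at most 10 in all, crops included, and the job is handed in when it is done.

Besides the shell and the picture viewer there is one more tool, called after "Call:" as name(argument=value, ...), one argument or row to a line, values as JSON. drive_tool: Moves the arm, as the interface text tells. Its arguments: {"type":"object","properties":{"moves":{"type":"array"},"hand":{"type":"number"},"newtons":{"type":"number"}},"required":["moves"]}

```bash
mkdir -p pics; python3 - <<'E'
from workcell import manip, optics
import cv2,numpy as np
s=manip.read_state();print(s)
for n in("scene","side"):
    c=optics.capture(n);cv2.imwrite(f"pics/{n}0.png",c["pixels"]);print(n,c["K"].tolist(),np.round(c["cam_to_world"],4).tolist())
    np.savez(f"{n}.npz",**{k:c[k] for k in("pixels","K","cam_to_world")})
E
```

```text
{'t': 0.0, 'q': array([-1.28379221e+00,  1.16464320e-01,  1.44224529e+00, -1.60119262e-06,
        1.58398825e+00, -3.77414131e-02]), 'joint_velocities': array([-0.0019091 , -0.00066138, -0.0008454 ,  0.00155705,  0.00038345,
       -0.0006731 ]), 'effort': array([ 2.37150736e-03, -7.21265745e+01, -6.22618389e+01,  7.81081477e-02,
        2.37661792e-02, -7.47202330e-05]), 'eef_pos': array([ 0.21534369, -0.63952135,  0.21793219]), 'orientation': array([-3.09918764e+00, -5.07693261e-01,  2.18226109e-04]), 'contact_force': array([0.32924036, 0.34336708, 1.22316101]), 'moment': array([-0.00397593, -0.0221667 ,  0.01216186]), 'gripper_force': 0.0, 'finger_gap': 1.001058734049391}
scene [[585.4007460578043, 0.0, 312.0877514100774], [0.0, 585.4007460578043, 236.05104075110896], [0.0, 0.0, 1.0]] [[0.0747, 0.5506, -0.8314, 1.4099], [0.997, -0.0248, 0.0731, -0.0852], [0.0196, -0.8344, -0.5509, 0.6016], [0.0, 0.0, 0.0, 1.0]]
side [[437.8743836310218, 0.0, 320.404227068465], [0.0, 437.8743836310218, 245.66375799793937], [0.0, 0.0, 1.0]] [[-0.8853, -0.3263, 0.3314, 0.3224], [-0.4651, 0.6257, -0.6263, 0.4859], [-0.003, -0.7086, -0.7056, 0.5773], [0.0, 0.0, 0.0, 1.0]]
```

View pics/scene0.png

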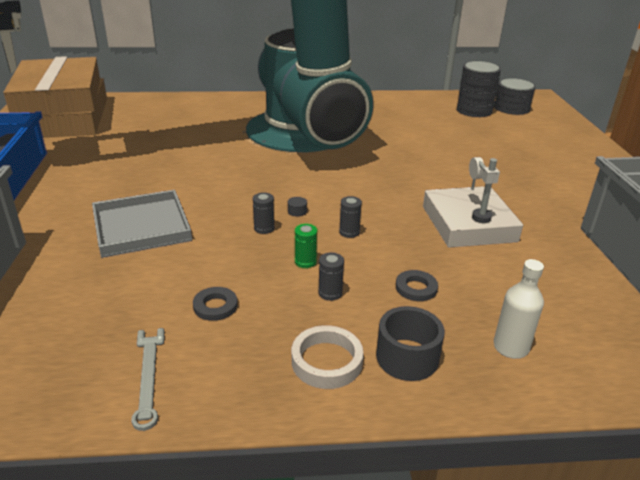

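View pics/side0.png

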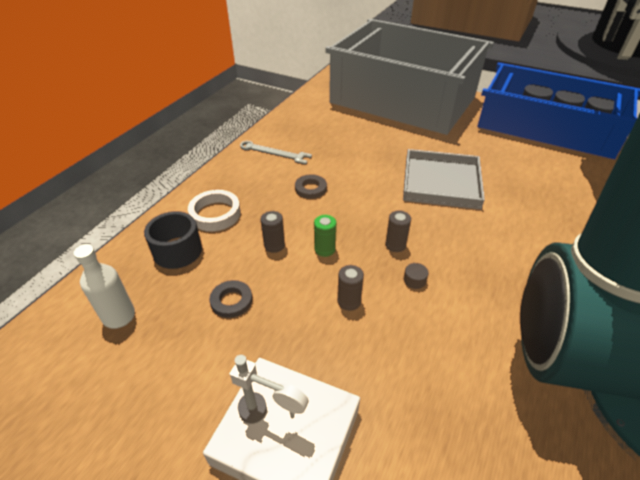

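Scene view: dark rollers near (263,213), (350,217) and (331,276), with the green look-alike at (306,246), a short puck at (297,206) and the tray near (142,222). In the side view the rollers are at (399,232), (350,288) and (273,232), and the tray is at (443,180).

```bash
cat > h.py <<'E'
import numpy as np,cv2
def cast(c,u,v,z):
    T=c["cam_to_world"];d=T[:3,:3]@np.linalg.inv(c["K"])@[u,v,1];o=T[:3,3]
    return (o+d*(z-o[2])/d[2])[:2]
E
python3 - <<'E'
from h import *
seeds={"scene":[(263,213),(350,217),(331,276),(306,246),(297,206)],"side":[(399,232),(350,288),(273,232),(325,235),(416,275)]}
tr={"scene":[(142,222)],"side":[(443,180)]}
for n in seeds:
    c=dict(np.load(n+".npz"));im=c["pixels"];hsv=cv2.cvtColor(im,cv2.COLOR_BGR2HSV)
    print(n)
    dark=((hsv[...,1]<90)|(hsv[...,0]>35)).astype(np.uint8)  # not wood
    nl,lab,st,ce=cv2.connectedComponentsWithStats(dark)
    for i,(u,v) in enumerate(seeds[n]):
        l=lab[v,u];x,y,w,h,a=st[l];z=.035 if i<4 else .01
        print(i,(x,y,w,h,a),np.round(cast(c,x+(w-1)/2,y+(h-1)/2,z),4),np.round(cast(c,*ce[l],z),4))
    u,v=tr[n][0];l=lab[v,u];print("tray",st[l])
    cn=max(cv2.findContours((lab==l).astype(np.uint8),0,2)[0],key=cv2.contourArea)
    q=cv2.approxPolyDP(cv2.convexHull(cn),6,True)[:,0]
    for p in q: print(p,np.round(cast(c,*p,.025),3),np.round(cast(c,*p,0),3))
E
```

```text
scene
0 (np.int32(253), np.int32(193), np.int32(22), np.int32(41), np.int32(776)) [ 0.4729 -0.0946] [ 0.4715 -0.0952]
1 (np.int32(340), np.int32(196), np.int32(22), np.int32(42), np.int32(781)) [0.4922 0.0662] [0.4916 0.0653]
2 (np.int32(319), np.int32(252), np.int32(25), np.int32(49), np.int32(1062)) [0.6713 0.0116] [0.6705 0.011 ]
3 (np.int32(294), np.int32(223), np.int32(24), np.int32(45), np.int32(935)) [ 0.582  -0.0233] [ 0.5823 -0.0234]
4 (np.int32(288), np.int32(197), np.int32(19), np.int32(19), np.int32(327)) [ 0.4075 -0.0285] [ 0.4073 -0.0287]
tray [  92  190  101   68 4965]
[175 191] [ 0.364 -0.271] [ 0.318 -0.279]
[191 240] [ 0.543 -0.222] [ 0.505 -0.228]
[101 257] [ 0.587 -0.367] [ 0.551 -0.379]
[ 93 202] [ 0.401 -0.423] [ 0.358 -0.438]
side
0 (np.int32(0), np.int32(0), np.int32(640), np.int32(480), np.int32(188197)) [ 0.5858 -0.0085] [0.6026 0.0762]
1 (np.int32(0), np.int32(0), np.int32(640), np.int32(480), np.int32(188197)) [ 0.5858 -0.0085] [0.6026 0.0762]
2 (np.int32(0), np.int32(0), np.int32(640), np.int32(480), np.int32(188197)) [ 0.5858 -0.0085] [0.6026 0.0762]
3 (np.int32(314), np.int32(215), np.int32(22), np.int32(41), np.int32(787)) [ 0.5832 -0.0229] [ 0.5836 -0.0238]
4 (np.int32(406), np.int32(264), np.int32(22), np.int32(17), np.int32(301)) [ 0.4114 -0.0374] [ 0.4117 -0.0376]
tray [ 404  149   81   60 4040]
[408 149] [ 0.55  -0.375] [ 0.56  -0.414]
[478 156] [ 0.401 -0.421] [ 0.404 -0.462]
[481 208] [ 0.352 -0.242] [ 0.354 -0.275]
[405 200] [ 0.492 -0.197] [ 0.5   -0.228]
```

```bash
cat >> h.py <<'E'
from scipy.spatial.transform import Rotation as R
def rel(s,p):  # cm in tool axes, world point p
    return np.round(100*R.from_rotvec(s["orientation"]).as_matrix().T@(np.array(p)-s["eef_pos"]),2)
E
python3 - <<'E'
from h import *
from workcell import manip
c=dict(np.load("side.npz"));im=c["pixels"]
m=((im.max(2)<85)|(np.ptp(im.astype(int),axis=2)<40)).astype(np.uint8)
nl,lab,st,ce=cv2.connectedComponentsWithStats(m)
for u,v in[(399,235),(350,290),(273,235)]:
    l=lab[v,u];x,y,w,h,a=st[l];print((x,y,w,h,a),np.round(cast(c,x+(w-1)/2,y+(h-1)/2,.035),4))
s=manip.read_state()
for p in[(.472,-.095),(.492,.066),(.671,.0115),(.453,-.323)]:print(p,rel(s,(*p,.2)))
E
```

```text
(np.int32(386), np.int32(211), np.int32(24), np.int32(41), np.int32(759)) [ 0.4706 -0.0935]
(np.int32(338), np.int32(266), np.int32(25), np.int32(44), np.int32(919)) [0.4909 0.0667]
(np.int32(261), np.int32(212), np.int32(23), np.int32(41), np.int32(761)) [0.6712 0.014 ]
(0.472, -0.095) [ 41.7  -43.41   1.85]
(0.492, 0.066) [ 48.73 -58.03   1.86]
(0.671, 0.0115) [ 63.96 -47.16   1.85]
(0.453, -0.323) [ 32.62 -22.41   1.83]
```

Call:
drive_tool(
  moves=[
    [20,-21,0,0],
    [20,-21,0,0],
    [20,-21,0,0],
    [20,-21,0,0],
    [20,-21,0,0],
    [20,-21,0,0],
    [20,-21,0,0],
    [20,-21,0,0],
    [41.7,-43.5,2,0],
    [41.7,-43.5,2,0],
    [41.7,-43.5,2,0],
    [41.7,-43.5,2,0],
  ],
  hand=-1,
  newtons=40,
)

```text
t: 1.1
eef_pos: [0.4093, -0.225, 0.2078]
orientation: [3.1, 0.507, 0.0]
contact_force: [0.9, -0.9, 0.9]
finger_gap: 1.001
gripper_force: 0.0
```

Call:
drive_tool(
  moves=[
    [7,-7,0,0],
    [7,-7,0,0],
    [7,-7,0,0],
    [7,-7,0,0],
    [7,-7,0,0],
    [7,-7,0,0],
    [7,-7,0,0],
  ],
)

```text
t: 1.68
eef_pos: [0.4528, -0.1389, 0.2079]
orientation: [3.101, 0.506, -0.0]
contact_force: [0.9, -0.1, -0.4]
finger_gap: 1.003
gripper_force: 0.0
```

```bash
python3 - <<'E'
from h import *
from workcell import manip
s=manip.read_state();print(s["t"],s["joint_velocities"].round(3),s["contact_force"].round(2),rel(s,(.4717,-.0943,.026)))
E
```

```text
1.6833 [-0.004 -0.001  0.     0.001 -0.001  0.003] [ 0.88 -0.08 -0.38] [ 3.22 -3.62 18.19]
```

Settled; move over A, descend, then close.

Call:
drive_tool(
  moves=[
    [3.2,-3.6,0,0],
    [3.2,-3.6,0,0],
    [3.2,-3.6,6,0],
    [3.2,-3.6,9,0],
    [3.2,-3.6,12,0],
    [3.2,-3.6,14,0],
    [3.2,-3.6,16,0],
    [3.2,-3.6,17,0],
    [3.2,-3.6,18,0],
    [3.2,-3.6,18,0],
    [3.2,-3.6,18,0],
    [3.2,-3.6,18,0],
  ],
)

```text
t: 2.68
eef_pos: [0.4726, -0.0939, 0.0292]
orientation: [3.1, 0.508, 0.002]
contact_force: [-0.1, 0.1, -0.3]
finger_gap: 0.999
gripper_force: 0.0
```

Call:
drive_tool(
  moves=[
    [0,0,0,0],
    [0,0,0,0],
    [0,0,0,0],
    [0,0,0,0],
    [0,0,0,0],
    [0,0,0,0],
    [0,0,0,0],
    [0,0,0,0],
  ],
  hand=1,
)

```text
t: 3.35
eef_pos: [0.472, -0.0935, 0.028]
orientation: [-3.1, -0.508, 0.0]
contact_force: [0.2, 0.6, 0.3]
finger_gap: 0.476
gripper_force: 0.0
```

Call:
drive_tool(
  moves=[
    [0,0,0,0],
    [0,0,0,0],
    [0,0,0,0],
    [0,0,0,0],
    [0,0,0,0],
    [0,0,-1,0],
    [0,0,-3,0],
    [0,0,-6,0],
    [0,0,-6,0],
    [0,0,-6,0],
    [0,0,-6,0],
    [0,0,-6,0],
  ],
)

```text
t: 4.35
eef_pos: [0.4712, -0.0934, 0.0864]
orientation: [-3.099, -0.508, 0.003]
contact_force: [-0.1, -0.3, -6.9]
finger_gap: 0.425
gripper_force: 40.0
```

Call:
drive_tool(
  moves=[
    [0,0,0,0],
    [0,0,0,0],
    [0,0,0,0],
    [0,0,0,0],
  ],
)

```text
t: 4.68
eef_pos: [0.4719, -0.0935, 0.0876]
orientation: [-3.1, -0.508, 0.001]
contact_force: [-0.6, -0.1, -5.8]
finger_gap: 0.425
gripper_force: 40.0
```

Call:
drive_tool(
  moves=[
    [0,0,0,0],
    [0,0,0,0],
  ],
)

```text
t: 4.85
eef_pos: [0.472, -0.0936, 0.0879]
orientation: [-3.1, -0.508, 0.0]
contact_force: [-0.3, 0.3, -6.2]
finger_gap: 0.421
gripper_force: 40.0
```

A reads about 6.3 N, so it is the solid one (a hollow one would read at most 2.3 N). Taking it to the tray.

Call:
drive_tool(
  moves=[
    [-1,3,0,0],
    [-3,6,0,0],
    [-4,9,0,0],
    [-5,12,0,0],
    [-6.5,15,0,0],
    [-8,18,0,0],
    [-8.5,20,0,0],
    [-9.1,21,0,0],
    [-9.1,21,0,0],
    [-9.1,21,0,0],
    [-9.1,21,0,0],
    [-9.1,21,0,0],
  ],
)

```text
t: 5.85
eef_pos: [0.453, -0.3205, 0.0881]
orientation: [-3.1, -0.51, -0.0]
contact_force: [-0.5, -0.3, -5.2]
finger_gap: 0.427
gripper_force: 40.0
```

Call:
drive_tool(
  moves=[
    [0,0,1,0],
    [0,0,2,0],
    [0,0,3,0],
    [0,0,4,0],
    [0,0,4.5,0],
    [0,0,5,0],
    [0,0,5.2,0],
    [0,0,5.3,0],
    [0,0,5.3,0],
    [0,0,5.3,0],
    [0,0,5.3,0],
    [0,0,5.3,0],
  ],
)

```text
t: 6.85
eef_pos: [0.4529, -0.3217, 0.0354]
orientation: [3.1, 0.508, 0.001]
contact_force: [-0.1, -0.0, -5.0]
finger_gap: 0.425
gripper_force: 40.0
```

```bash
python3 - <<'E'
from h import *
from workcell import manip,optics
s=manip.read_state();print(s["contact_force"].round(2),s["eef_pos"])
cv2.imwrite("pics/scene1.png",optics.capture("scene")["pixels"][150:350,50:400].repeat(2,0).repeat(2,1))
E
```

```text
[-0.12 -0.04 -5.  ] [ 0.45289439 -0.32174565  0.03537326]
```

View pics/scene1.png

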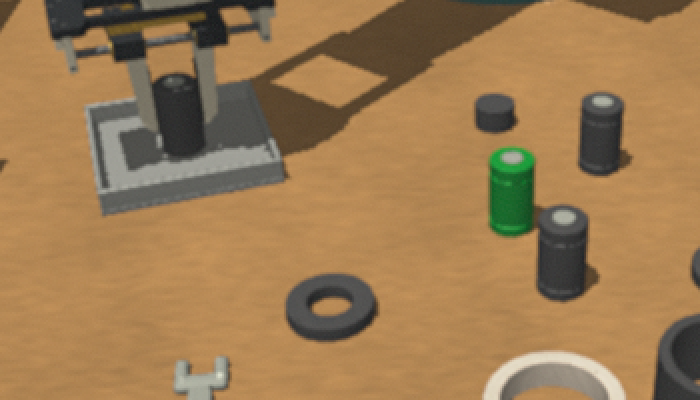

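The roller is in the fingers, upright and centred in the tray (crop pixel 180,115), and still about 2 mm above the floor. I'll lower it until the force changes.

Call:
drive_tool(
  moves=[
    [0,0,0.1,0],
    [0,0,0.2,0],
    [0,0,0.2,0],
    [0,0,0.2,0],
    [0,0,0.2,0],
  ],
)

```text
t: 7.32
eef_pos: [0.4528, -0.3216, 0.033]
orientation: [3.1, 0.508, 0.0]
contact_force: [0.3, 0.1, -4.8]
finger_gap: 0.427
gripper_force: 40.0
```

Call:
drive_tool(
  moves=[
    [0,0,0.1,0],
    [0,0,0.1,0],
    [0,0,0.1,0],
    [0,0,0.1,0],
  ],
)

```text
t: 7.65
eef_pos: [0.4529, -0.3217, 0.033]
orientation: [3.1, 0.508, 0.0]
contact_force: [-4.3, 4.2, 7.2]
finger_gap: 0.428
gripper_force: 40.0
```

On the floor. Open fully (symmetric, straight), then rise.

Call:
drive_tool(
  moves=[
    [0,0,-0.1,0],
    [0,0,-0.1,0],
    [0,0,-0.1,0],
    [0,0,-0.1,0],
    [0,0,-0.1,0],
    [0,0,-0.1,0],
    [0,0,-0.1,0],
    [0,0,-0.1,0],
    [0,0,-0.1,0],
  ],
  hand=-1,
)

```text
t: 8.4
eef_pos: [0.4528, -0.3216, 0.033]
orientation: [-3.1, -0.508, 0.0]
contact_force: [0.4, -0.7, 0.1]
finger_gap: 0.988
gripper_force: 0.0
```

Call:
drive_tool(
  moves=[
    [0,0,-1,0],
    [0,0,-2,0],
    [0,0,-4,0],
    [0,0,-7,0],
    [0,0,-10,0],
    [0,0,-13,0],
    [0,0,-16,0],
    [0,0,-18,0],
    [0,0,-18,0],
    [0,0,-18,0],
    [0,0,-18,0],
    [0,0,-18,0],
  ],
)

```text
t: 9.4
eef_pos: [0.4524, -0.3214, 0.2122]
orientation: [-3.099, -0.508, 0.001]
contact_force: [-0.4, 0.1, -0.3]
finger_gap: 0.999
gripper_force: 0.0
```

```bash
python3 - <<'E'
from h import *
from workcell import manip,optics
s=manip.read_state();print(s["contact_force"].round(2),s["eef_pos"],s["finger_gap"])
cv2.imwrite("pics/scene2.png",optics.capture("scene")["pixels"][150:350,50:400].repeat(2,0).repeat(2,1))
E
```

```text
[-0.38  0.13 -0.34] [ 0.45243924 -0.32137621  0.21216566] 0.9985413280701492
```

View pics/scene2.png

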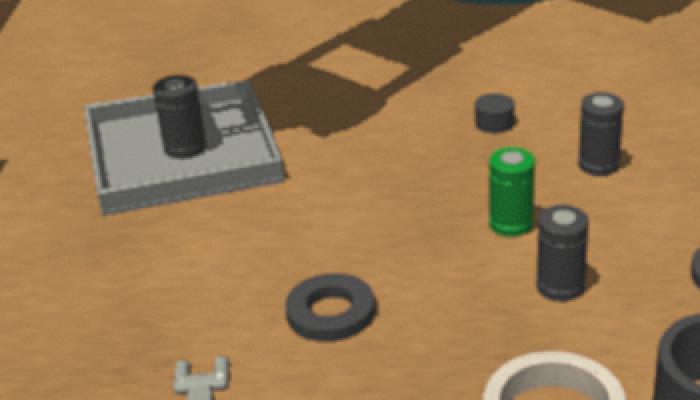

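The roller stands upright in the tray at crop pixel (180,115), clear of the gripper. The other two are undisturbed at (601,133) and (562,252).

```bash
python3 -c "
from workcell import manip
print(manip.sign_off())"
```

```text
the job is handed in; nothing more can be done
None
```

I handed the job in with the solid roller upright in the tray; it was the first one I lifted (about 6 N, where a hollow one reads at most 2.3 N), so I left the other two standing untouched on the bench and did not weigh them.

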